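Shut the marked air valve in the bench manifold box

ROBOT

A 6-joint arm with a two-finger parallel gripper is mounted at the origin on the work surface. World frame = base frame: x ahead of the robot, y to its left, z up, the work surface at z = 0. Lengths are in m, angles in rad, forces in N, time in s.
With the tool pointing down it reaches from about 0.275 to 0.975 m from the base axis. Payload 8.4 kg.
Tool frame: the origin (TCP) lies between the finger pads; the fingertips stand 17 mm ahead of it and the grasp point (between the pads) lies 2 mm behind it (env.tcp_to_tips is the distance from the TCP to the fingertips, in m); z points along the fingers, y is the direction in which the jaws open and shut (so a half turn about z gives the same grasp; the last joint's range is limited). The gripper opens to 92 mm and grips with 3 to 60 N. Pads are 20 mm wide; open, the fingers measure 128 mm over their backs; the gripper's body (75 mm by 189 mm) begins 69 mm behind the grasp point.
Start: joints at [-1.246, 0.353, 1.633, -0, 1.155, -0.002], TCP at [0.201, -0.592, 0.232] pointing down, gripper open.
Joint ranges: [-2.63, 2.63], [-0.92, 2.1], [0.06, 2.66], [-1.3, 4.44], [0, 2.69], [-3.02, 3.02]. Speed limits (rad/s): [2.22, 2.22, 2.79, 3.14, 3.14, 3.14].

INTERFACE

Orientations are given as a unit quaternion [w, x, y, z].
In Python, from plant import env gives the robot as it stands.
- The arm moves only by the tool step_arm, never from a script. Its argument "targets" is one flat list of numbers, 6 for each row, row after row: the shift along the tool's x, y, z as a fraction of full scale, then the turn, a rotation vector about the tool's x, y, z as a fraction of full scale. A call has 1 to 20 rows; each row shifts and turns the pose as measured when the row begins, along the tool's axes as they then stand; what a row does not reach is not made up. Full scale, the value 1, is 0.03 m for a shift and 0.08 rad for a turn. A row lasts 1/10 s, in which the tool goes at most 50 mm and 8.59 degrees, less where a joint would pass 70% of its speed; a pose out of reach is approached as far as the arm can. A call with a number of a shift or a turn outside -1 to 1 is refused whole. A call with a gripper value outside its range is refused whole. "claw" is the closure, from -1 (fully open) to 1 (shut), set as the call begins (left out, the last holds). The fingers move at their own pace and stop on an object; "force" is the grip in N (left out, the last holds). Time passes only in rows, so rows that do not move let the fingers close. It gives the time, the measured TCP pose, the force and the opening at its end, in the units of the state.
- env.state(): the state, without advancing time (a new reading comes with each control period).
- env.read_camera(name): name is "side" or "top" or "wrist"; returns a dict with "image" (400x640x3 uint8, red, green, blue), "depth" (400x640 float32, m along the optical axis (not along the pixel's ray), 0 where there is no reading), "mtx" (3x3 intrinsics, pixels), "rvec" (rotation vector, rad) and "tvec" (3), from world to camera coordinates, as OpenCV has them; the wrist camera has in their place "mount" (4x4, takes a point from camera to tool coordinates, whose origin is the TCP and whose axes are the flange's). Camera axes: x right, y down, z forward; pixel columns grow to the right and rows downward; lengths in m; the calibration is good to about 2 mm. A picture is of the moment at which its call begins: read the wrist's pose just before it.
- env.finish_job(): hands the job in, once; it reports no verdict.
The state is a dict: "time_s": time; "joint_pos": joint angles; "joint_vel": joint speeds; "joint_efforts": joint torques, N m; "eef_pos": TCP position; "tool_rot": TCP orientation; "wrist_force": force on the tool from outside, world axes, zero at the start; "wrist_torque": the same for the moment, N m; "finger_gap": finger opening in m.
Only numpy, scipy, OpenCV 4.12 (cv2) and the standard library are available. Lean on these libraries where they do the work, as an engineer would, in place of code of your own. Each camera call takes 0.05 s, during which the arm holds its last target. There are 200 camera calls.

TASK

Close the air line at the bench: push the sliding cover of the manifold box all the way aside by its raised grip, then push the round-ended (marked) valve handle fully shut, a quarter turn clockwise seen from above. Only push: do not lift the cover off its rails. Leave the square-ended handle and the loose parts around the box as they are, and leave the cover open.

Things in the scene. Friction and masses are not known exactly. Their poses are not given: they have to be found in the camera images.
- manifold_box: grey steel box fixed to the bench, 190 (x) by 520 mm (y), rails to 82 mm high on its long edges. Origin on the bench; x away from the robot, y left along the rails. Open bay: x -89 to 89, y -114 to 140 mm, walls 66 mm high, floor at 4 mm; y 140 to 400 mm is closed, the open cover goes over it. 40 mm high step at the right end. Valve axes at x 30, y -50 and y 50 mm; which is which varies
- cover (a joint): sliding of the cover along the box's +y, in m: 0 covers the bay, 0.25 fully aside (end stop); starts at 0 to 0.03. About 2.5 N of friction; stays where left. The cover is an aluminium plate 178 (x) by 250 (y) by 4 mm, its top face 76 mm above the bench
- cover_grip (a point): centre of the top of the cover's raised grip, 102 mm above the bench: an upright bar at the middle of the cover, 60 mm long along the box's x, 14 mm thick along y, 26 mm high above the plate; can be pushed on its long faces
- cover_lift (a joint): how far the cover plate is raised off its rails, in m (0: lying in place; it only falls back by its weight)
- marked_handle (a joint): turn of the marked handle, in rad: 0 open (points to the box's -x, along its pipe), 1.571 shut (points to the box's +y, across the pipe; end stop). Grows clockwise seen from above. Starts at 0 to 0.3; stays where left; takes about 0.16 N m to turn
- marked_axis (a point): on the turning axis of the marked valve, at the top of its handle, 58 mm above the bench
- marked_tip (a point): top centre of the 32 mm round disc that ends the marked handle, 60 mm from the axis, 58 mm above the bench. The handle is a level steel bar 14 mm wide, 12 mm thick (46 to 58 mm above the bench), reaching 76 mm from the axis. Brass pipe and valve body under it stay below 35 mm, but for the thin post on the axis
- plain_axis (a point): on the turning axis of the other valve, 58 mm above the bench
- plain_tip (a point): on top of the other handle, 60 mm from its axis: the same bar without the disc, square-ended at 66 mm; it starts nearly open too and must stay as it is
- deep_socket: steel socket, 26 mm across, 46 mm tall, standing on the 40 mm step at the right end of the box; origin centre of underside
- wrench: steel wrench, 170 mm long, lying before the box (robot side)
- screwdriver: screwdriver with an orange handle, 190 mm long, lying before the box
- bearing: steel bearing ring, 48 mm across, 15 mm high, behind the box; origin centre of underside
- pulley: steel belt pulley, 60 mm across, 32 mm high, behind the box; origin centre of underside
- spray_can: plain grey spray can, 54 mm across, 110 mm tall, standing at the far right corner of the box; origin centre of underside
- alternator: car alternator standing on end, 120 mm across, 115 mm tall, 3.5 kg, behind the closed part of the box; origin centre of underside

How it is judged:
On the way, in this order (a step that is already met when the one before it is completed fails the run):
1. the cover is pushed all the way aside (at least 235 of 250 mm) while the marked handle is still open (value of joint cover above 0.235 m and value of joint marked_handle below 1 rad), for 0.2 s.
2. with the cover aside, the marked handle is pushed fully shut (value of joint cover above 0.235 m and value of joint marked_handle above 1.46 rad), for 0.2 s.
At the end, for the whole second after the job is handed in: the cover is aside (at least 235 mm of its 250 mm) and down on its rails (within 5 mm), the marked handle is shut (past 1.46 of 1.571 rad) and at rest, the other handle's end is within 15 mm of its start and every loose part within 20 mm of its start (all of step 2 and velocity of joint marked_handle between -0.05 and 0.05 rad/s and value of joint cover_lift below 0.005 m and distance of plain_tip from where it was at the start of the episode below 0.015 m and distance of each of deep_socket, wrench, screwdriver, bearing, pulley, spray_can, alternator from where it was at the start of the episode below 0.02 m); the robot touches nothing.
It fails at once if the cover is lifted off its rails (more than 12 mm) (value of joint cover_lift above 0.012 m).
It fails at once if the square-ended handle is moved (its end by more than 15 mm) (distance of plain_tip from where it was at the start of the episode above 0.015 m).
It fails at once if a loose part is lifted or pushed (more than 20 mm) (distance of any of deep_socket, wrench, screwdriver, bearing, pulley, spray_can, alternator from where it was at the start of the episode above 0.02 m).
It also fails if it takes over 51 s, if anything falls off the work surface, if the arm or the gripper's body presses on something with over 40 N, if the wrist force passes 120 N, or if a joint passes its speed limit or range.

## Working session

There is one attempt and no reset: what is moved stays moved. The work goes in short steps, Python scripts to look and compute and a tool call to move; the robot and the scene stay as the last step left them, time stands still between calls to the robot, and variables do not carry over. Pictures are saved under pics/ and viewed, about 8 in all and at most 12, crops included, and the job is handed in when it is done.

Besides the shell and the picture viewer there is one more tool, called after "Call:" as name(argument=value, ...) on one line, values as JSON. step_arm: Moves the arm, as the interface text tells. Its arguments: {"type":"object","properties":{"targets":{"type":"array"},"claw":{"type":"number"},"force":{"type":"number"}},"required":["targets"]}

```bash
mkdir -p pics; cat > h.py <<'E'
import numpy as np,cv2
from plant import env
from scipy.spatial.transform import Rotation as R
def cam(n,f=None):
    s=env.state(); c=env.read_camera(n)
    if n=='wrist':
        q=np.array(s['tool_rot']); T=np.eye(4); T[:3,:3]=R.from_quat(q[[1,2,3,0]]).as_matrix(); T[:3,3]=s['eef_pos']
        c['T']=T@np.array(c['mount'])
    else:
        M=np.eye(4); M[:3,:3]=cv2.Rodrigues(np.array(c['rvec'],float))[0]; M[:3,3]=np.ravel(c['tvec']); c['T']=np.linalg.inv(M)
    if f: cv2.imwrite('pics/'+f+'.png',c['image'][:,:,::-1])
    return c
def ray(c,u,v):
    d=np.linalg.inv(np.array(c['mtx']))@[u,v,1]; return c['T'][:3,:3]@d
def atz(c,u,v,z):
    d=ray(c,u,v); o=c['T'][:3,3]; return o+d*(z-o[2])/d[2]
def dep(c,u,v):
    return c['T'][:3,3]+ray(c,u,v)*c['depth'][int(v),int(u)]
E
python3 - <<'E'
from h import *
import pickle
s=env.state();print(s)
for n in('top','side'):
    c=cam(n,n+'0');pickle.dump(c,open(n+'0.pkl','wb'));print(n,c['T'].round(3).tolist(),c['mtx'])
E
```

```text
{'time_s': 0.0, 'joint_pos': array([-1.24640801e+00,  3.53598541e-01,  1.63412312e+00, -8.13948905e-06,
        1.15520315e+00, -2.39778806e-03]), 'joint_vel': array([ 0.00016305, -0.00046048, -0.00198075, -0.00014655,  0.00066849,
       -0.00019894]), 'joint_efforts': array([ 2.56844716e-03, -5.93845654e+01, -3.34217119e+01,  7.00787525e-02,
        2.35365849e-02, -1.14478462e-04]), 'eef_pos': array([ 0.20047555, -0.59148189,  0.23089938]), 'tool_rot': array([-6.56866909e-04,  9.86680540e-01,  1.62668583e-01, -1.10446702e-04]), 'wrist_force': array([-0.17886737,  0.29331754,  0.56453852]), 'wrist_torque': array([-0.01047071, -0.0501857 ,  0.04496428]), 'finger_gap': 0.0916133826384972}
top [[0.006, -0.994, 0.109, 0.485], [-1.0, -0.004, 0.025, -0.083], [-0.024, -0.109, -0.994, 0.963], [0.0, 0.0, 0.0, 1.0]] [[400.48481392   0.         317.20352861]
 [  0.         400.48481392 196.15191954]
 [  0.           0.           1.        ]]
side [[0.999, -0.024, 0.042, 0.521], [-0.048, -0.677, 0.734, -0.782], [0.011, -0.735, -0.677, 0.746], [0.0, 0.0, 0.0, 1.0]] [[459.83494129   0.         316.45369806]
 [  0.         459.83494129 201.66980002]
 [  0.           0.           1.        ]]
```

View pics/top0.png

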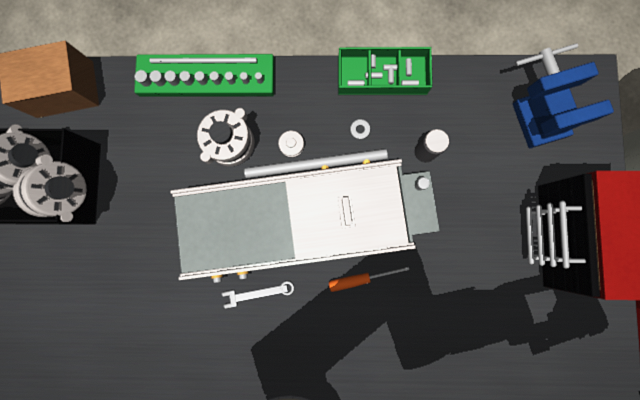

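View pics/side0.png

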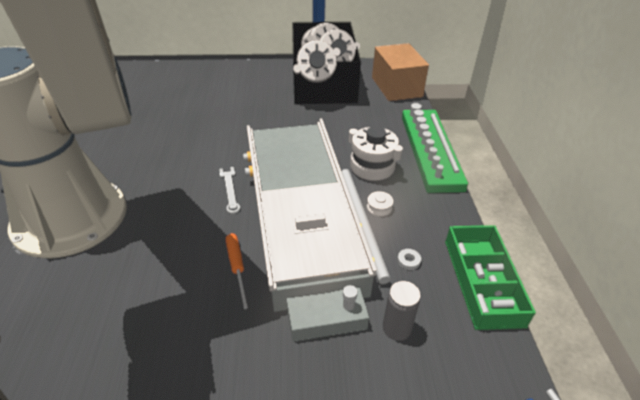

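```bash
python3 - <<'E'
from h import *
import pickle
c=pickle.load(open('top0.pkl','rb'));s=pickle.load(open('side0.pkl','rb'))
for n,u,v,z in [('railTL',174,192,.082),('railTR',400,162,.082),('railBL',180,278,.082),('railBR',413,246,.082),('grip',347,209,.102),('plateTL',286,182,.076),('plateBL',296,260,.076),('sock',423,183,.086),('can',437,141,.11),('alt',223,131,.115)]:
    print(n,atz(c,u,v,z).round(4),dep(c,u,v).round(4))
print('side grip',atz(s,311,219,.102).round(4),dep(s,311,219).round(4))
im=c['image'][150:260,270:430];cv2.imwrite('pics/g0.png',cv2.resize(im,None,fx=5,fy=5,interpolation=cv2.INTER_CUBIC)[:,:,::-1])
E
```

```text
railTL [0.5897 0.2596 0.082 ] [0.5896 0.2596 0.0821]
railTR [ 0.6586 -0.2446  0.082 ] [ 0.6582 -0.2443  0.084 ]
railBL [0.4006 0.2377 0.082 ] [0.4009 0.2365 0.0854]
railBR [ 0.4733 -0.2697  0.082 ] [ 0.4733 -0.2701  0.0804]
grip [ 0.5517 -0.1257  0.102 ] [ 0.5516 -0.1256  0.1039]
plateTL [0.6138 0.0095 0.076 ] [0.6141 0.0097 0.0743]
plateBL [ 0.441  -0.0151  0.076 ] [ 0.4409 -0.0149  0.0733]
sock [ 0.611  -0.2935  0.086 ] [ 0.6112 -0.2937  0.0848]
can [ 0.6993 -0.3198  0.11  ] [ 0.6998 -0.3204  0.1079]
alt [0.7202 0.145  0.115 ] [0.7199 0.1447 0.1161]
side grip [ 0.5478 -0.134   0.102 ] [ 0.5478 -0.1341  0.102 ]
```

View pics/g0.png

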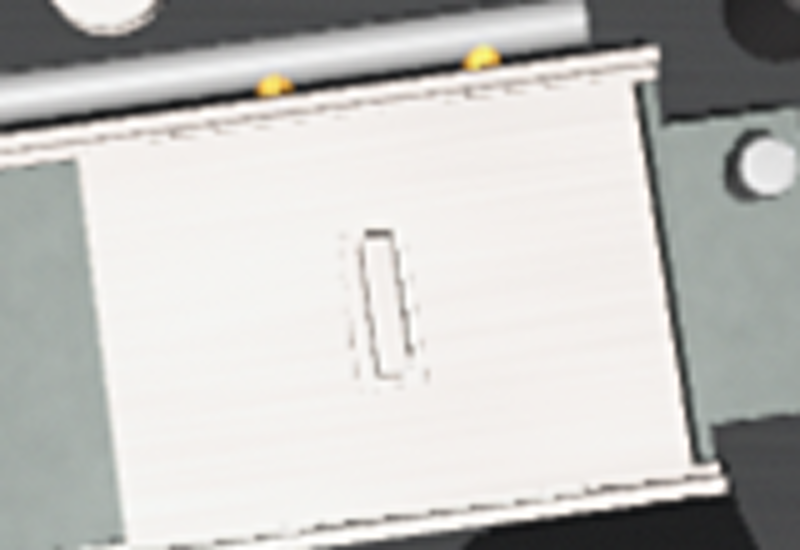

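Call:
step_arm(targets=[0,0,0,0,0,0.8,0,0,0,0,0,0.8,0,0,0,0,0,0.75,0.8,-0.72,0,0,0,0,0.8,-0.72,0,0,0,0,0.8,-0.72,0,0,0,0,0.8,-0.72,0,0,0,0,0.8,-0.72,0,0,0,0,0.8,-0.72,0,0,0,0,0.8,-0.72,0,0,0,0,0.8,-0.72,0,0,0,0,0.8,-0.72,0,0,0,0,0.8,-0.72,0,0,0,0,0.8,-0.72,0,0,0,0,0.8,-0.72,0,0,0,0,0.8,-0.72,0,0,0,0,0.8,-0.72,0,0,0,0,0.8,-0.72,0,0,0,0], claw=1, force=30)

```text
time_s: 1.9
eef_pos: [0.5221, -0.209, 0.2259]
tool_rot: [-0.004, 0.998, 0.062, -0.003]
wrist_force: [0.6, -0.9, 0.3]
finger_gap: 0.0007
```

Call:
step_arm(targets=[0.6,-0.55,0,0,0,0,0.6,-0.55,0,0,0,0,0,0,0.8,0,0,0,0,0,0.8,0,0,0,0,0,0.8,0,0,0,0,0,0.8,0,0,0,0,0,0.4,0,0,0,0,0,0,0,0,0,0,0,0,0,0,0])

```text
time_s: 2.8
eef_pos: [0.5567, -0.1642, 0.1134]
tool_rot: [-0.005, 0.998, 0.065, -0.004]
wrist_force: [0.2, 0.5, 0.6]
finger_gap: 0.0006
```

Call:
step_arm(targets=[0,0,0.4,0,0,0,0,-0.3,0,0,0,0,0,-0.3,0,0,0,0,0,-0.4,0,0,0,0,0,-0.6,0,0,0,0,0,-0.6,0,0,0,0,0,-0.6,0,0,0,0])

```text
time_s: 3.5
eef_pos: [0.5468, -0.0785, 0.1047]
tool_rot: [-0.003, 0.998, 0.064, -0.001]
wrist_force: [0.3, -3.3, -3.3]
finger_gap: 0.0007
```

Call:
step_arm(targets=[0,-0.6,0.04,0,0,0,0,-0.6,0.04,0,0,0,0,-0.6,0,0,0,0,0,-0.6,0,0,0,0,0,-0.6,0,0,0,0,0,-0.6,0,0,0,0,0,-0.4,0,0,0,0,0,-0.4,0,0,0,0])

```text
time_s: 4.3
eef_pos: [0.5272, 0.0623, 0.1062]
tool_rot: [-0.0, 0.998, 0.068, 0.001]
wrist_force: [1.2, -3.1, -1.9]
finger_gap: 0.0005
```

Call:
step_arm(targets=[0,-0.3,0.08,0,0,0,0,-0.3,0.08,0,0,0,0,-0.3,0,0,0,0,0,-0.2,0,0,0,0,0,-0.2,0,0,0,0,0,-0.2,0,0,0,0])

```text
time_s: 4.9
eef_pos: [0.5233, 0.0958, 0.1023]
tool_rot: [0.013, 0.997, 0.074, 0.003]
wrist_force: [7.4, -46.4, 5.6]
finger_gap: 0.0001
```

Call:
step_arm(targets=[0,0.4,0,0,0,0,0,0.6,0,0,0,0,0,0.6,-0.8,0,0,0,0,0.6,-1,0,0,0,0,0.6,-1,0,0,0,0,0.6,-1,0,0,0,0,0.6,-1,0,0,0,0,0.6,0,0,0,0,0,0,0,0,0,0])

```text
time_s: 5.8
eef_pos: [0.542, -0.0405, 0.2539]
tool_rot: [0.012, 0.997, 0.072, 0.001]
wrist_force: [0.4, -1.1, -0.7]
finger_gap: 0.0003
```

```bash
python3 - <<'E'
from h import *
import pickle
print(env.state()['eef_pos'],env.state()['tool_rot'])
for n in('top','wrist'):
    c=cam(n);pickle.dump(c,open(n+'1.pkl','wb'))
    im=c['image']
    if n=='top': im=cv2.resize(im[140:290,170:450],None,fx=2.8,fy=2.8,interpolation=cv2.INTER_CUBIC)
    cv2.imwrite('pics/%s1.png'%n,im[:,:,::-1])
E
```

```text
[ 0.54198531 -0.04054476  0.25386958] [1.18475393e-02 9.97303698e-01 7.24199029e-02 5.71987927e-04]
```

View pics/top1.png

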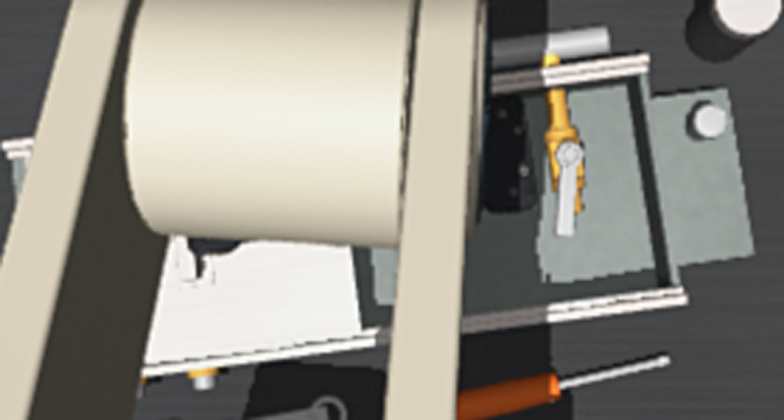

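View pics/wrist1.png

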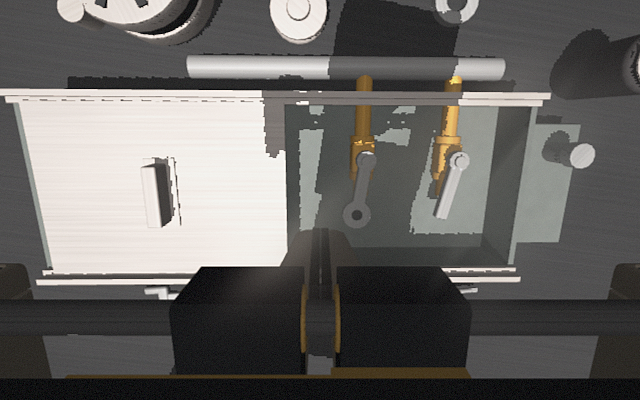

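The wrist view shows the cover aside. The marked (round-ended) handle is the left one, with its axis at about (366,159) and tip at (356,216). The plain one has its axis at (459,160) and its end at (441,217).

```bash
python3 - <<'E'
from h import *
import pickle
c=pickle.load(open('wrist1.pkl','rb'))
T=c['T'];P={}
for n,u,v,z in [('maxis',366,159,.058),('mtip',356,216,.058),('paxis',459,160,.058),('pend',441,217,.058),('coverR',286,200,.076),('socket',582,156,.086)]:
    P[n]=atz(c,u,v,z);print(n,P[n].round(4),dep(c,u,v).round(4))
y=P['maxis']-P['paxis'];print(np.linalg.norm(y),np.degrees(np.arctan2(-y[0],y[1])))
th=np.radians(8);B=np.array([[np.cos(th),np.sin(th)],[-np.sin(th),np.cos(th)]])
o=P['maxis'][:2]-B.T@[.03,.05]
print('o',o)
for n in P: print(n,(B@(P[n][:2]-o)).round(4))
E
```

```text
maxis [ 0.5751 -0.0885  0.058 ] [ 0.5756 -0.0876  0.0631]
mtip [ 0.5113 -0.0887  0.058 ] [ 0.512  -0.0882  0.0605]
paxis [ 0.5882 -0.1877  0.058 ] [ 0.5885 -0.185   0.0638]
pend [ 0.5232 -0.1832  0.058 ] [ 0.5232 -0.1833  0.058 ]
coverR [ 0.5233 -0.0106  0.076 ] [ 0.5236 -0.0106  0.0773]
socket [ 0.6111 -0.2957  0.086 ] [ 0.6111 -0.2959  0.0858]
0.10006849650968518 7.523064537485421
o [ 0.55235393 -0.14216482]
maxis [0.03 0.05]
mtip [-0.0332  0.0587]
paxis [ 0.0292 -0.0501]
pend [-0.0345 -0.0366]
coverR [-0.0104  0.1344]
socket [ 0.0368 -0.1603]
```

Call:
step_arm(targets=[-0.4,0.8,0,0.3,0,0,-0.4,0.8,0,0,0,0,-0.4,0.8,0,0,0,0,-0.4,0.8,0,0,0,0,0,0.2,0.8,0,0,0,0,0,0.8,0,0,0,0,0,0.8,0,0,0,0,0,0.6,0,0,0,0,0,0,0,0,0])

```text
time_s: 6.8
eef_pos: [0.5041, -0.1397, 0.1537]
tool_rot: [-0.005, 0.997, 0.075, -0.006]
wrist_force: [-0.7, 0.0, -1.0]
finger_gap: 0.0003
```

```bash
cat >> h.py <<'E'
def box():
    s=env.state();th=np.radians(8);B=np.array([[np.cos(th),np.sin(th)],[-np.sin(th),np.cos(th)]])
    q=s['tool_rot'];Rm=R.from_quat(np.array(q)[[1,2,3,0]]).as_matrix()
    print('box mm',(1e3*B@(np.array(s['eef_pos'])[:2]-[.55235,-.14216])).round(1),'z',round(1e3*s['eef_pos'][2],1),'yaw',np.degrees(np.arctan2(Rm[1,0],Rm[0,0])).round(2),'zax',Rm[:,2].round(3),s['wrist_force'].round(1),s['time_s'])
E
python3 -c "
from h import *
box()"
```

```text
box mm [-47.5   9.2] z 153.7 yaw 8.61 zax [-0.012  0.01  -1.   ] [-0.7  0.  -1. ] 6.8
```

Call:
step_arm(targets=[0.2,0.1,0.4,0,0,0,0,0,0.6,0,0,0,0,0,0.6,0,0,0,0,0,0.6,0,0,0,0,0,0.5,0,0,0,0,0,0.3,0,0,0,0,0,0,0,0,0])

```text
time_s: 7.5
eef_pos: [0.5148, -0.1384, 0.0607]
tool_rot: [-0.005, 0.997, 0.076, -0.003]
wrist_force: [0.0, -0.3, -0.1]
finger_gap: 0.0005
```

```bash
python3 - <<'E'
from h import *
box()
cam('wrist','w2')
E
```

```text
box mm [-36.6   8.9] z 60.7 yaw 8.75 zax [-0.008  0.01  -1.   ] [ 0.  -0.3 -0.1] 7.5
```

View pics/w2.png

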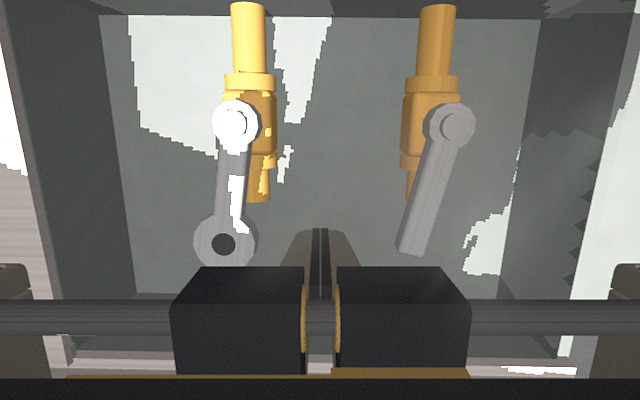

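Call:
step_arm(targets=[-0.06,-0.36,0,0,0,0,-0.06,-0.36,0,0,0,0,-0.04,-0.36,0,0,0,0,0.1,-0.3,0,0,0,0,0.1,-0.3,0,0,0,0])

```text
time_s: 8.05
eef_pos: [0.5093, -0.0861, 0.0643]
tool_rot: [-0.004, 0.997, 0.076, -0.001]
wrist_force: [0.5, -3.9, -1.1]
finger_gap: 0.0003
```

```bash
python3 -c "
from h import *
box()"
```

```text
box mm [-34.8  61.5] z 64.3 yaw 8.72 zax [-0.003  0.007 -1.   ] [ 0.5 -3.9 -1.1] 8.05
```

Call:
step_arm(targets=[0.22,-0.28,0.12,0,0,0,0.25,-0.25,0.06,0,0,0,0.3,-0.2,0.03,0,0,0,0.3,-0.15,0.02,0,0,0,0.3,-0.1,0.02,0,0,0])

```text
time_s: 8.55
eef_pos: [0.5445, -0.0472, 0.0565]
tool_rot: [-0.003, 0.997, 0.078, -0.005]
wrist_force: [-32.9, -29.7, 21.0]
finger_gap: 0.0003
```

```bash
python3 -c "
from h import *
box()"
```

```text
box mm [ 5.4 95.1] z 56.5 yaw 8.92 zax [-0.011  0.006 -1.   ] [-32.9 -29.7  21. ] 8.55
```

Call:
step_arm(targets=[-0.2,0.1,-0.1,0,0,0,-0.4,0,0,0,0,0,-0.3,0.3,-0.2,0,0,0,0,0,0,0,0,0])

```text
time_s: 8.95
eef_pos: [0.5202, -0.0628, 0.065]
tool_rot: [-0.004, 0.997, 0.078, -0.005]
wrist_force: [-0.1, 0.3, 0.2]
finger_gap: 0.0004
```

```bash
python3 - <<'E'
from h import *
import pickle
box()
c=cam('wrist','w3');pickle.dump(c,open('w3.pkl','wb'))
E
```

```text
box mm [-20.8  83. ] z 65.0 yaw 8.96 zax [-0.012  0.007 -1.   ] [-0.1  0.3  0.2] 8.95
```

View pics/w3.png

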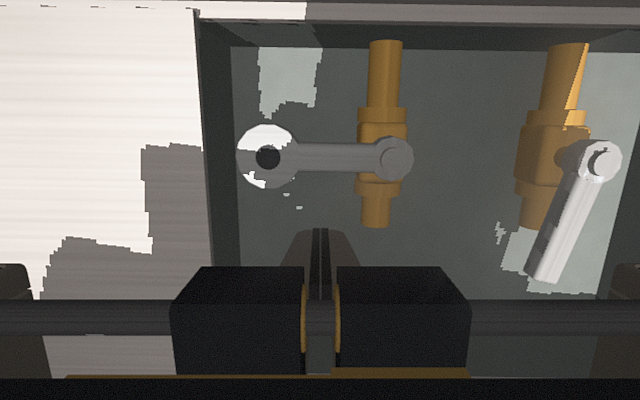

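The handle now lies across the pipe, with its axis at about (396,158) and disc at (267,157). I'll raise the arm clear and check from above.

Call:
step_arm(targets=[0,0,-0.6,0,0,0,0,0,-1,0,0,0,0,0,-1,0,0,0,0,0,-1,0,0,0,0,0,-1,0,0,0,0,0,-1,0,0,0,0,0,-1,0,0,0,-1,0,0,0,0,0,-1,0,0,0,0,0,0,0,0,0,0,0])

```text
time_s: 10.0
eef_pos: [0.4659, -0.0734, 0.2739]
tool_rot: [-0.004, 0.997, 0.076, -0.0]
wrist_force: [0.5, 0.2, -0.3]
finger_gap: 0.0004
```

```bash
python3 - <<'E'
from h import *
import pickle
c=pickle.load(open('w3.pkl','rb'))
a,t=atz(c,396,158,.058),atz(c,267,157,.058);d=t-a
print(a,t,np.linalg.norm(d),'angle vs box+y deg short',np.degrees(np.arctan2(-d[0],d[1]))-np.array([7.5,8]))
box()
c=cam('wrist','w4');pickle.dump(c,open('w4.pkl','wb'))
E
```

```text
[ 0.57392822 -0.09116536  0.058     ] [ 0.56461111 -0.029209    0.058     ] 0.06265300569701249 angle vs box+y deg short [1.05215727 0.55215727]
box mm [-76.   80.2] z 273.9 yaw 8.68 zax [-0.001  0.009 -1.   ] [ 0.5  0.2 -0.3] 10.0
```

View pics/w4.png

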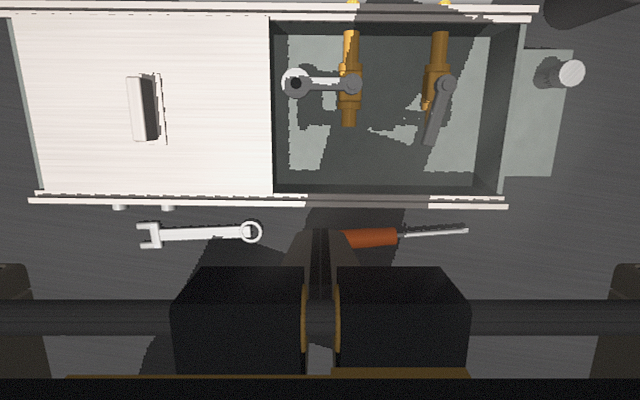

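```bash
python3 - <<'E'
from h import *
import pickle
c=pickle.load(open('w4.pkl','rb'))
th=np.radians(7.8);B=np.array([[np.cos(th),np.sin(th)],[-np.sin(th),np.cos(th)]])
P={n:B@atz(c,u,v,z)[:2] for n,u,v,z in [('maxis',351,83,.058),('mtip',295,83,.058),('paxis',445,84,.058),('pend',431,143,.058),('cover',272,100,.076),('grip',139,108,.102)]}
for n in P: print(n,(1e3*(P[n]-P['maxis'])+[30,50]).round(1))
t=P['mtip']-P['maxis'];print('marked rad',np.arctan2(t[1],-t[0]))
E
```

```text
maxis [30. 50.]
mtip [ 29.2 109.5]
paxis [ 30.4 -49.6]
pend [-31.5 -40.7]
cover [ 10.6 131.6]
grip [  0.  255.3]
marked rad 1.5566969688142367
```

Call:
step_arm(targets=[-0.5,1,-0.3,0,0,0,-0.5,1,0,0,0,0,-0.5,1,0,0,0,0,-0.5,1,0,0,0,0,-0.5,1,0,0,0,0,-0.5,1,0,0,0,0,-0.5,1,0,0,0,0,-0.5,1,0,0,0,0,-0.5,1,0,0,0,0,-0.5,1,0,0,0,0,-0.5,1,0,0,0,0,-0.5,1,0,0,0,0,-0.5,1,0,0,0,0,-0.5,1,0,0,0,0,-0.5,1,0,0,0,0,-0.5,1,0,0,0,0,0,0,0,0,0,0])

```text
time_s: 11.75
eef_pos: [0.313, -0.6134, 0.2746]
tool_rot: [-0.002, 0.997, 0.076, 0.009]
wrist_force: [0.1, -0.2, -0.2]
finger_gap: 0.0005
```

```bash
python3 - <<'E'
from h import *
import pickle
c=cam('top');pickle.dump(c,open('top2.pkl','wb'))
c0=pickle.load(open('top0.pkl','rb'))
a=np.vstack([x['image'][100:300,160:460] for x in (c0,c)])
cv2.imwrite('pics/top2.png',cv2.resize(c['image'][100:310,160:460],None,fx=2.6,fy=2.6,interpolation=cv2.INTER_CUBIC)[:,:,::-1])
E
```

```text
(no output)
```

View pics/top2.png

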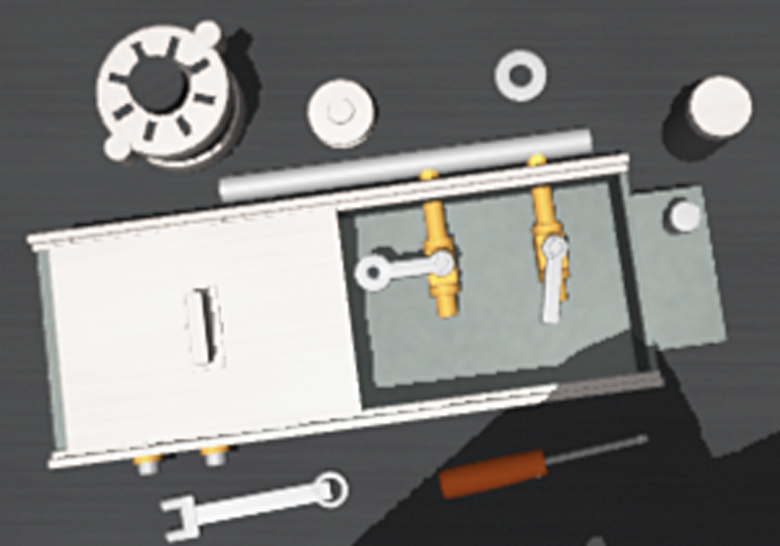

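```bash
python3 - <<'E'
from h import *
import pickle
c=pickle.load(open('top2.pkl','rb'))
th=np.radians(7.8);B=np.array([[np.cos(th),np.sin(th)],[-np.sin(th),np.cos(th)]])
f=lambda u,v,z:B@atz(c,u,v,z)[:2]*1e3
k=lambda x,y:(160+x/2.6,100+y/2.6)
m=f(*k(442,264),.058)-[30,50]
for n,p,z in [('left0 ',(286,182),.076),('left0b',(296,260),.076),('right0',(397,166),.076),('right0b',(408.4,242.4),.076),('left',k(48,250),.076),('leftb',k(66,448),.076),('right',k(338,210),.076),('rightb',k(360,410),.076),('mtip',k(373,272),.058),('pax',k(554,246),.058),('pend',k(551,320),.058)]:
    print(n,(f(*p,z)-m).round(1))
E
```

```text
left0  [ 84.9 142.3]
left0b [-89.6 141.4]
right0 [  87.7 -108.8]
right0b [ -83.4 -107.8]
left [ 85.2 386.4]
leftb [-84.9 386.6]
right [ 86.5 133. ]
rightb [-85.3 135.4]
mtip [ 31.  110.7]
pax [ 32.8 -48.9]
pend [-30.7 -37. ]
```

```bash
python3 -c "
from h import *
print(env.finish_job())"
```

```text
the job is handed in; nothing more can be done
None
```

I pushed the cover aside by its grip until it hit the end stop. Then, with the fingers shut, I pushed the round-ended handle (the left one) clockwise to its stop, backed off clear and handed the job in at about 12 s. `finish_job` gives no verdict, so the figures below are my own last checks.

- **Cover:** it moved about 243 mm from where it started (top camera), on top of whatever it was already open, so it is past the 235 mm limit. It looks down on its rails.
- **Marked handle:** about 1.56 rad from the wrist camera. An earlier picture gave about 1° short of shut; both are past 1.46 rad.
- **Plain handle:** its end was at about (-35, -37) mm in box coordinates before and (-31, -37) mm after, which is within reading error.
- **Loose parts:** they look where they were; I checked this by eye only.

**Forces and disagreement:** the wrist force reached about 46 N at the cover's stop and about 49 N at the handle's stop. The second included an upward 21 N that I did not explain. It was gone once I backed off. One rough wrist-camera reading put the cover edge 3 to 6 mm short of fully open, still past the 235 mm limit.

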